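# Lay the last floor panel of the doll's house

### The arm

A 6-joint arm with a two-finger parallel gripper is mounted at the origin on the work surface. World frame = base frame: x ahead of the robot, y to its left, z up, the work surface at z = 0. Lengths are in mm, angles in rad, forces in N, time in s.
With the tool pointing down it reaches from about 325 to 875 mm from the base axis. Payload 4.4 kg.
Tool frame: the origin (TCP) lies on the centre line of the jaws, within the pads' length; the fingertips stand ahead of it and the grasp point (between the pads) lies 6 mm ahead of it (ctrl.tcp_to_tips is the z of the fingertips in the tool frame, in mm); z points along the fingers, y is the direction in which the jaws open and shut (so a half turn about z gives the same grasp; the last joint's range is limited). The gripper opens to 85 mm and grips with 20 to 120 N. Pads are 22 mm wide; open, the fingers measure 114 mm over their backs; the gripper's body (76 mm by 85 mm) begins 54 mm behind the grasp point. The pads swing forward as they close: fully open they stand 13 mm farther back than shut.
Start: joints at [1.192, 0.207, 1.542, -0, 1.393, -0.15], TCP at [130.425, 560.015, 256.282] pointing down, gripper open.
Joint ranges: [-2.73, 2.73], [-0.86, 2.22], [0.23, 2.46], [-1.11, 4.25], [0.08, 2.63], [-2.82, 2.82]. Speed limits (rad/s): [2.79, 2.79, 3.14, 3.14, 3.14, 3.14].

### API

Orientations are given as a 3x3 rotation matrix whose columns are the frame's x, y, z axes.
In Python, from plant import ctrl, sensors, optics gives the robot as it stands. Calls block until the motion is done:
- ctrl.move_ptp(position, orientation): joint-space move of the TCP to a pose.
- ctrl.move_l(position, rot=None, vel=150, threshold=None): straight line of the TCP; rot=None keeps the orientation; vel is the mean speed in mm/s. With threshold (N) it stops when the force on the tool has changed by that much, and returns True; else False.
- ctrl.set_joints(angles): joint-space move.
- ctrl.gripper_to(opening, force=None): finger opening in mm; force is the grip in N (None keeps the last); returns when the fingers have stopped.
- ctrl.hold(seconds).
- ctrl.solve_ik(position, orientation): joint angles nearest the present ones, or None.
- sensors.read_state(): the state.
- optics.grab_frame(name): name is "scene" or "top"; returns (picture, depth): 400x640x3 uint8, red, green, blue; 400x640 float32, mm along the optical axis (not along the pixel's ray), 0 where there is no reading.
- optics.camera_params(name): a dict with "mtx" (3x3 intrinsics, pixels), "R" (3x3) and "t" (3): a world point X has camera coordinates R X + t. Camera axes: x right, y down, z forward; pixel columns grow to the right and rows downward; lengths in mm; the calibration is good to about 2 mm. A picture is of the moment at which its call begins. camera_params takes no time and is no camera call.
A pose or a line that the arm cannot do raises ctrl.MotionError and nothing moves.
- ctrl.finish_job(): hands the job in, once; it reports no verdict.
The state is a dict: "t": time; "q": joint angles; "qvel": joint speeds; "tau": joint torques, N m; "eef_pos": TCP position; "eef_rot": TCP orientation; "force": force on the tool from outside, world axes, zero at the start; "wrist_torque": the same for the moment, N m; "grip_width": finger opening in mm.
Only numpy, scipy, OpenCV 4.12 (cv2) and the standard library are available. Lean on these libraries where they do the work, as an engineer would, in place of code of your own. Each camera call takes 0.05 s, during which the arm holds its last target. There are 200 camera calls.

### The job

Fit the tongued floor panel (the one with the teal toy kitchen counter) into the empty bay of the doll's house: hold it angled, tongue end down, slide the tongue into the groove under the lip, then lower the other end flat so that the panel lies fully home inside the frame. Leave the other panel, with the orange counter, where it is, and let go when done.

Things in the scene. Friction and masses are not known exactly. Their poses are not given: they have to be found in the camera images.
- panel_grip (a point): Centre of the teal toy counter fixed mid-board on the panel to fit; grip it here. Counter 70 (x) x 26 (y) x 40 mm high, small white doors. Board 130 (x) x 110 (y) x 10 mm thick, wood, about 0.16 kg, tongue along its -x edge. The point is 30 mm above the board's underside, 20 mm above its top face. z up, -x towards the tongue. Starts flat on the table.
- panel_tongue (a point): Middle of the tip edge of that panel's tongue, 85 mm from mid-board towards -x and 2.5 mm above the underside; axes as the panel's. The tongue stands out 20 mm from the board over its full 110 mm width, is 5 mm thick and flush with the board's underside.
- bay (a point): Bay floor, 8 mm above the table, below mid-board of the fitted panel, same axes. Fixed, dark frame. Heights from bay floor: groove at -x (robot side), back wall x=-89 mm; lip over it out to x=-73, its underside 9 mm high at the back, 14 at the mouth; rail top 22. Kerb 10 high, chamfered, at x=+69; side strips 10 high at y=-75 and +75. Walled room (68 high) beyond y=+95.
- spare_grip (a point): Centre of the orange counter on the other panel, to be left alone: same board and counter sizes but no tongue. The point is 30 mm above the board's underside; z up.
There are look-alikes about, which are no part of the job. What is shaped like the part that bears panel_grip but green is not meant.

How it is judged (in metres and radians):
On the way:
1. the tongue is under the lip of the groove while the panel is still angled (x of panel_tongue in the frame of bay below -0.077 m and z of panel_tongue in the frame of bay between -0.004 and 0.012 m and y of panel_tongue in the frame of bay between -0.03 and 0.03 m and angle between panel_grip's own z axis and vertical above 0.05 rad), for 0.05 s.
At the end, for the whole second after the job is handed in: The teal panel lies flat (2.5 degrees) on the bay floor (height within 4 mm), its tongue under the lip, its middle within 10 mm lengthwise and 24 mm sideways of the bay's middle, its direction within 10 degrees; the orange panel is within 30 mm of its start (angle between panel_grip's own z axis and vertical below 0.045 rad and x of panel_grip in the frame of bay between -0.01 and 0.01 m and y of panel_grip in the frame of bay between -0.024 and 0.024 m and z of panel_grip in the frame of bay between 0.026 and 0.034 m and x of panel_tongue in the frame of bay below -0.074 m and angle between the x axis of panel_grip and the x axis of bay, either way round below 0.17 rad and distance of spare_grip from where it was at the start of the episode below 0.03 m); the robot touches nothing.
It fails at once if the orange panel is pushed or lifted more than 30 mm from its place (distance of spare_grip from where it was at the start of the episode above 0.03 m).
It also fails if it takes over 42 s, if anything falls off the work surface, if the arm or the gripper's body presses on something with over 40 N, if the wrist force passes 120 N, or if a joint passes its speed limit or range.

## Working session

There is one attempt and no reset: what is moved stays moved. The work goes in short steps, each a Python script; the robot and the scene stay as the last script left them, time stands still between calls to the robot, and variables do not carry over. Pictures are saved under pics/ and viewed, about 8 in all and at most 12, crops included, and the job is handed in when it is done.

```bash
mkdir -p pics; ls; python3 - <<'E'
from plant import ctrl,sensors,optics
import cv2,numpy as np
for n in("scene","top"):
    p,d=optics.grab_frame(n); cv2.imwrite(f"pics/{n}0.png",p[:,:,::-1]); np.save(f"pics/{n}0.npy",d)
    c=optics.camera_params(n); print(n,c["mtx"].tolist(),(-c["R"].T@c["t"]).round(),c["R"].round(3).tolist())
print(ctrl.tcp_to_tips,sensors.read_state())
E
```

```text
pics
scene [[386.89834906878724, 0.0, 313.7937533142345], [0.0, 386.89834906878724, 202.48709385208969], [0.0, 0.0, 1.0]] [ 990. -240.  974.] [[0.105, 0.994, -0.01], [0.864, -0.096, -0.494], [-0.492, 0.043, -0.869]]
top [[460.9907331897531, 0.0, 309.97472031298815], [0.0, 460.9907331897531, 194.87110190722342], [0.0, 0.0, 1.0]] [ 292. -175. 1029.] [[-0.002, -1.0, -0.015], [-0.986, 0.004, -0.167], [0.167, 0.015, -0.986]]
25.0 {'t': 0.1, 'q': array([ 1.19151663e+00,  2.07378419e-01,  1.54286792e+00, -4.98641915e-07,
        1.39351531e+00, -1.50522957e-01]), 'qvel': array([-0.00214701, -0.00159485, -0.00463083, -0.00013585,  0.00097045,
        0.0007546 ]), 'tau': array([-6.65469252e-04, -3.84085321e+01, -2.92549038e+01, -2.42933475e-04,
        4.80119430e-03, -1.04070710e-05]), 'eef_pos': array([130.16715254, 559.3934419 , 255.19010809]), 'eef_rot': array([[-9.73948968e-01,  2.26765880e-01, -8.02614549e-04],
       [ 2.26767067e-01,  9.73946937e-01, -2.01502199e-03],
       [ 3.24765748e-04, -2.14453514e-03, -9.99997648e-01]]), 'force': array([-0.50062356, -1.37307158, -0.18562771]), 'wrist_torque': array([-0.04451269,  0.01089785, -0.02661304]), 'grip_width': 85.31012679969346}
```

View pics/scene0.png

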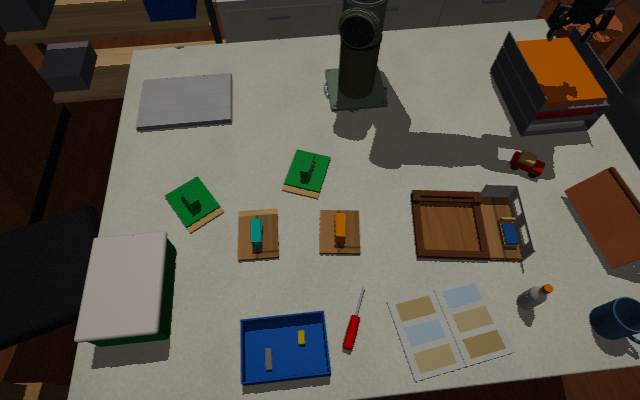

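View pics/top0.png

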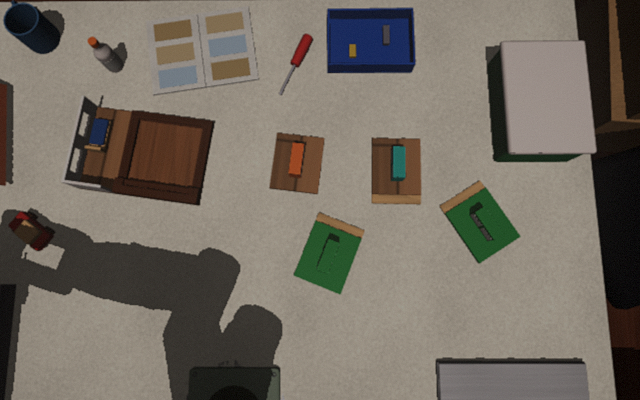

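The scene shows four candidates in the top view. The teal-counter panel is at (399,165), with a pale tongue strip at its bottom (robot side) around (396,198). The orange one, to be left alone, is at (297,163), and two green look-alikes are at (330,253) and (480,222). The bay is at (168,153) with its walled room to the left. I choose the teal panel and will check it in a close crop.

```bash
cat > h.py <<'E'
import numpy as np,cv2
from plant import ctrl,sensors,optics
def world(n,d):
    c=optics.camera_params(n);K=c["mtx"];v,u=np.mgrid[:400,:640]
    P=np.stack([(u-K[0,2])/K[0,0]*d,(v-K[1,2])/K[1,1]*d,d],-1)
    W=(P-c["t"])@c["R"]; W[d==0]=np.nan; return W
def rect(pts):
    (c,s,a)=cv2.minAreaRect(pts[:,:2].astype(np.float32)); return np.round(c,1),np.round(s,1),round(a,1)
E
python3 - <<'E'
from h import *
p=cv2.imread("pics/top0.png"); s0=cv2.imread("pics/scene0.png")
for n,im,box,tb in(("top",p,(365,130,428,212),0),("scene",s0,(230,203,285,266),0)):
    W=world(n,np.load(f"pics/{n}0.npy")); x0,y0,x1,y1=box
    w=W[y0:y1,x0:x1].reshape(-1,3); hsv=cv2.cvtColor(im,cv2.COLOR_BGR2HSV)[y0:y1,x0:x1].reshape(-1,3)
    z=w[:,2]; print(n,"z hist",np.histogram(z[~np.isnan(z)],bins=np.arange(-6,60,3))[0])
    teal=(hsv[:,0]>80)&(hsv[:,0]<100)&(hsv[:,1]>120)
    print("counter",rect(w[teal&(z>30)]),np.nanmedian(z[teal&(z>30)]), "board",rect(w[(z>6)&(z<16)]),"all",rect(w[(z>2.5)&(z<16)]))
W=world("top",np.load("pics/top0.npy"))
for r in (120,153,185): # bay profile
  print(r,[tuple(W[r,c].round().astype(int)) for c in range(95,222,4) if not np.isnan(W[r,c,0])])
for c in (150,175,190):
  print(c,[tuple(W[r,c].round().astype(int)) for r in range(104,208,3) if not np.isnan(W[r,c,0])])
a=cv2.resize(p[120:215,355:435],None,fx=4,fy=4,interpolation=2)
b=cv2.resize(p[90:210,60:220],(int(160*380/120),380),interpolation=2)
cv2.imwrite("pics/crop1.png",cv2.hconcat([b,a])[:, :800])
E
```

```text
top z hist [  64  685 1071  428  651 1290  455   28   10    1    9   12   19    1
   10   17   14   47  221  109    7]
counter (array([ 531.2, -352.9]), array([25.1, 70.2]), 88.1) 50.068115477774334 board (array([ 531.1, -347.1]), array([124.1, 168.1]), 87.2) all (array([ 522.8, -355.3]), array([141.5, 191.3]), 88.4)
scene z hist [ 59 658 695 244 491 823 167   5   5   4   5   5   8  18   9   7   3  34
 151  57   4]
counter (array([ 531.5, -355.2]), array([25.5, 70.7]), 88.1) 49.33027827062117 board (array([ 522.1, -356.1]), array([110.5, 150.7]), 88.5) all (array([ 517. , -358.7]), array([152.4, 190.2]), 86.4)
120 [(np.int64(634), np.int64(325), np.int64(38)), (np.int64(634), np.int64(317), np.int64(37)), (np.int64(635), np.int64(309), np.int64(35)), (np.int64(634), np.int64(299), np.int64(36)), (np.int64(641), np.int64(299), np.int64(16)), (np.int64(642), np.int64(291), np.int64(14)), (np.int64(641), np.int64(280), np.int64(17)), (np.int64(641), np.int64(272), np.int64(16)), (np.int64(641), np.int64(262), np.int64(16)), (np.int64(639), np.int64(251), np.int64(21)), (np.int64(640), n
[... 7996 characters left out ...]
, np.int64(10)), (np.int64(538), np.int64(114), np.int64(9)), (np.int64(531), np.int64(114), np.int64(8)), (np.int64(524), np.int64(113), np.int64(9)), (np.int64(517), np.int64(113), np.int64(10)), (np.int64(510), np.int64(112), np.int64(10)), (np.int64(503), np.int64(112), np.int64(9)), (np.int64(496), np.int64(112), np.int64(8)), (np.int64(489), np.int64(112), np.int64(9)), (np.int64(478), np.int64(106), np.int64(30)), (np.int64(471), np.int64(105), np.int64(31)), (np.int64(464), np.int64(105), np.int64(32)), (np.int64(457), np.int64(103), np.int64(34)), (np.int64(451), np.int64(104), np.int64(32)), (np.int64(447), np.int64(108), np.int64(16)), (np.int64(442), np.int64(113), np.int64(-1))]
```

View pics/crop1.png

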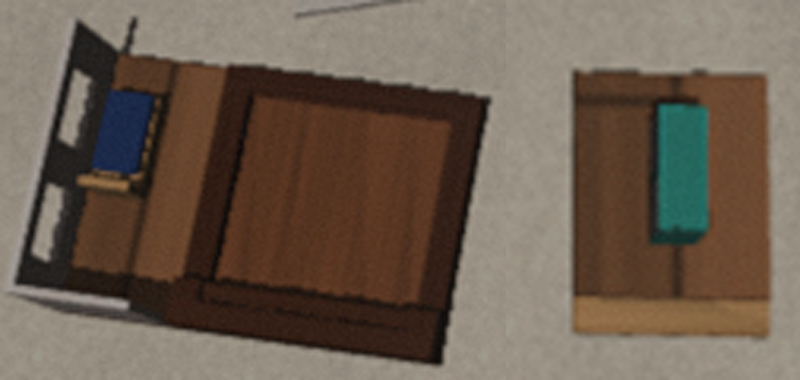

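The crop confirms it: a teal counter on a wooden board, with the pale tongue facing the robot. The bay floor's corners sit at about (139,121), (202,128), (128,178) and (193,186) in the top view. Next I fit the bay pose and overlay it on both views.

```bash
cat >> h.py <<'E'
def ray(n,uv,z):
    c=optics.camera_params(n);d=c["R"].T@(np.linalg.inv(c["mtx"])@[uv[0],uv[1],1]);o=-c["R"].T@c["t"]
    return (o+d*(z-o[2])/d[2])[:2]
def proj(n,P):
    c=optics.camera_params(n);q=(P@c["R"].T+c["t"])@c["mtx"].T;return q[...,:2]/q[...,2:]
def Rz(a):return np.array([[np.cos(a),-np.sin(a),0],[np.sin(a),np.cos(a),0],[0,0,1]])
def draw(n,im,B,yaw,box,f):
    x0,y0,x1,y1=box;o=cv2.resize(im[y0:y1,x0:x1],None,fx=f,fy=f,interpolation=2)
    for pts,col in(([(69,-75,0),(69,75,0),(69,75,10),(69,-75,10)],(0,255,0)),([(-73,-75,22),(-73,75,22)],(0,255,255)),([(-73,-75,0),(69,-75,0)],(255,0,255)),([(-73,-75,10),(69,-75,10)],(255,255,0)),([(-73,75,0),(69,75,0)],(255,0,255))):
        q=proj(n,np.array(pts,float)@Rz(yaw).T+B); cv2.polylines(o,[np.int32((q-[x0-.5,y0-.5])*f)],False,col,1)
    return o
E
python3 - <<'E'
from h import *
k=[ray("top",u,8) for u in((139,120.6),(202,127.9))]; l=[ray("top",u,30) for u in((128.5,178.4),(192.6,186.3))]
# lip at visible z30 edge
yk=[np.degrees(np.arctan2(-(a[0]-b[0]),a[1]-b[1])) for a,b in (k,l)]
yaw=np.radians(np.mean(yk)); ex=np.array([np.cos(yaw),np.sin(yaw)]); ey=np.array([-ex[1],ex[0]])
kx=np.mean([p@ex for p in k]); lx=np.mean([p@ex for p in l])
yl=ray("top",(139,120.6),8)@ey; yr=ray("top",(202,127.9),18)@ey
print(k,l,yk,"span",kx-lx,"(142)","width",yl-yr)
bx=(kx-69+lx+73)/2; by=(yl+yr)/2; B=np.r_[bx*ex+by*ey,8]; print("bay",B,yaw)
a=draw("top",cv2.imread("pics/top0.png"),B,yaw,(90,95,220,210),3)
b=draw("scene",cv2.imread("pics/scene0.png"),B,yaw,(400,175,530,275),3)
b=cv2.copyMakeBorder(b,0,a.shape[0]-b.shape[0],0,0,0); cv2.imwrite("pics/ov.png",cv2.hconcat([a,b]))
E
```

```text
[array([642.12938427, 237.50070293]), array([623.51790989,  89.85673065])] [array([500.5325927 , 243.95321125]), array([481.9950802 ,  99.96029927])] [np.float64(-7.184607230478674), np.float64(-7.335854985851807)] span 141.4709868117186 (142) width 151.79683754492495
bay [564.45065827 170.8849203    8.        ] -0.12671493729320002
```

View pics/ov.png

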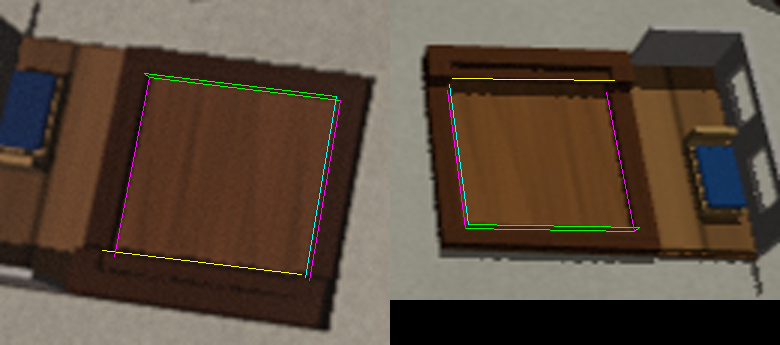

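The bay model matches both views to within about 2 mm: the span is 141.5 against 142, and the width 152 against 150. Now I go above the panel, grasp it and lift.

```bash
cat >> h.py <<'E'
B=np.array([564.45,170.9,8.]);BY=-0.1267;F=np.diag([-1.,1,-1])
def Ry(t):return np.array([[np.cos(t),0,-np.sin(t)],[0,1,0],[np.sin(t),0,np.cos(t)]]) # +t: +x end up
GH=35. # grasp point above underside
def pose(x,y,z,t,dx=0.):
    """tongue tip bottom edge at bay x,y,z (mm), tilt t -> tcp pos, rot. dx: tcp offset along panel x"""
    R=Rz(BY)@Ry(t); p=B+Rz(BY)@np.array([x,y,z])+R@np.array([85+dx,0,GH+6]); return p,R@F
def st(s=""):
    r=sensors.read_state();print(s,round(r["t"],2),r["eef_pos"].round(1),"F",r["force"].round(1),"M",r["wrist_torque"].round(2),"w",round(r["grip_width"],1));return r
E
python3 - <<'E'
from h import *
P=np.array([531.4,-354.,0]);R=Rz(np.radians(-1.9))@F
for t in(0,.25):
  print([None if (q:=ctrl.solve_ik(*pose(x,0,z,t))) is None else q.round(2) for x,z in((-62,80),(-85,0))])
ctrl.move_ptp(P+[0,0,120],R); st()
p,d=optics.grab_frame("top"); cv2.imwrite("pics/above.png",cv2.resize(p[90:230,340:460],None,fx=3,fy=3)) 
ctrl.move_l(P+[0,0,GH+6],vel=100,threshold=8); st("down")
ctrl.gripper_to(20,60); st("grip")
ctrl.move_l(P+[0,0,GH+6+100],vel=120); st("up")
p,d=optics.grab_frame("scene"); cv2.imwrite("pics/lift.png",cv2.resize(p[120:290,170:390],None,fx=3,fy=3))
E
```

```text
[array([ 0.14,  0.41,  1.56, -0.  ,  1.17, -1.31]), array([ 0.15,  0.48,  1.65, -0.  ,  1.01, -1.3 ])]
[array([ 0.18,  0.25,  1.75, -0.09,  0.91, -1.22]), array([ 0.19,  0.33,  1.84, -0.12,  0.73, -1.17])]
 3.61 [ 531.9 -353.3  120.1] F [-0.3  0.5 -0.2] M [0.02 0.   0.07] w 85.1
down 4.6 [ 532.  -354.5   41.7] F [-0.2 -0.8 -0.1] M [-0.    0.02 -0.02] w 84.9
grip 5.17 [ 531.7 -354.3   41.5] F [ 0.2 -1.1  2. ] M [-0.04  0.03 -0.  ] w 25.3
up 6.16 [ 530.7 -353.4  139.8] F [ 0.2 -0.1 -0.9] M [ 0.01 -0.01 -0.03] w 25.5
```

View pics/lift.png

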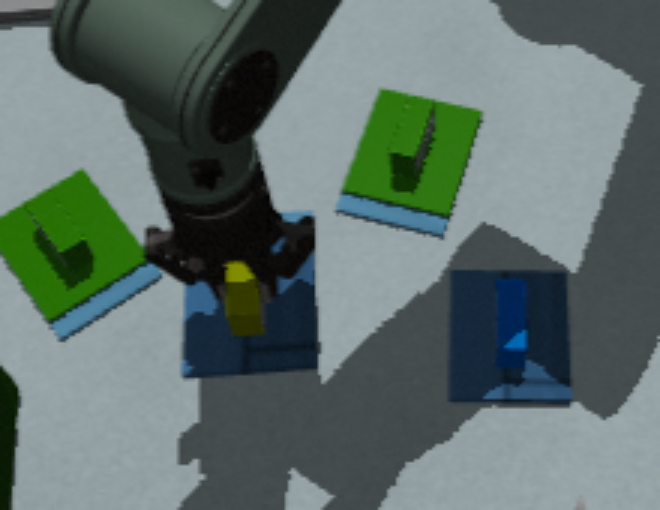

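Panel held level (the crop has red and blue swapped, so teal shows as yellow at (243,300)); the orange panel is untouched. Now I carry it over the bay, tilted 0.25 rad.

```bash
python3 - <<'E'
from h import *
r=sensors.read_state(); ctrl.move_l(r["eef_pos"]+[0,0,60],vel=150)
ctrl.move_ptp(*pose(-60,0,80,.25)); ctrl.hold(.3); st("above")
ctrl.move_l(pose(-60,0,25,.25)[0],vel=80); ctrl.hold(.3); st("low")
ims=[]
for n,bx in(("scene",(380,130,560,280)),("top",(70,80,250,230))):
    p,d=optics.grab_frame(n); np.save(f"pics/low_{n}.npy",d); cv2.imwrite(f"pics/low_{n}.png",p[:,:,::-1])
    o=draw(n,p[:,:,::-1].copy(),B,BY,bx,2)
    R=Rz(BY)@Ry(.25);T=B+Rz(BY)@np.array([-60,0,25.])
    L=np.array([(0,-55,0),(150,-55,0),(150,55,0),(0,55,0)],float)@R.T+T
    U=np.array([(20,-55,10),(150,-55,10),(150,55,10),(20,55,10)],float)@R.T+T
    for X,c in((U,(255,255,255)),):
        cv2.polylines(o,[np.int32((proj(n,X)-[bx[0]-.5,bx[1]-.5])*2)],True,c,1)
    ims.append(o)
cv2.imwrite("pics/low.png",cv2.hconcat(ims))
E
```

```text
above 8.96 [576.8 168.8 148.8] F [ 0.8  0.5 -1.2] M [-0.    0.22  0.  ] w 25.4
low 10.09 [576.9 169.4  94.4] F [ 1.1 -0.  -0.3] M [-0.    0.13 -0.01] w 25.3
```

View pics/low.png

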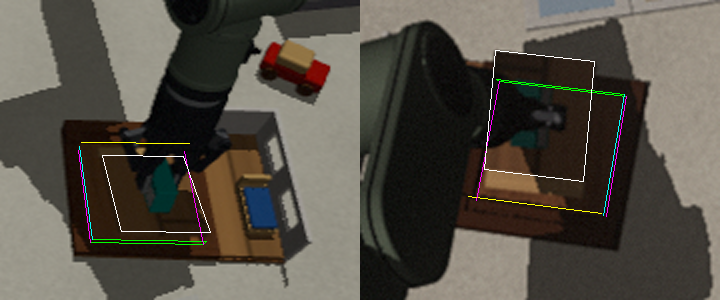

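```bash
cat >> h.py <<'E'
def check(n,d,T,R):
    """panel-frame residual: board top plane & extents; T = expected tongue tip bottom"""
    W=world(n,d).reshape(-1,3); q=(W-T)@R
    m=(q[:,0]>20)&(q[:,0]<150)&(abs(q[:,1])<55)&(abs(q[:,2]-10)<9)&(abs(q[:,1])>22); a=q[m]
    c=np.linalg.lstsq(np.c_[a[:,:2]-[85,0],np.ones(len(a))],a[:,2],rcond=None)[0]
    print(n,len(a),"slope x,y",c[:2].round(3),"top z at mid",c[2].round(1))
    m=(abs(q[:,2]-10)<7)&(abs(q[:,0]-85)<100)&(abs(q[:,1])<80); e=q[m]
    print(" y edges",np.percentile(e[:,1],[1,99]).round(1)," x",np.percentile(e[:,0],[1,99]).round(1))
E
python3 - <<'E'
from h import *
R=Rz(BY)@Ry(.25);T=B+Rz(BY)@np.array([-60,0,25.])
ims=[]
for n,bx in(("scene",(390,150,550,280)),("top",(100,90,230,220))):
    check(n,np.load(f"pics/low_{n}.npy"),T,R)
    im=cv2.imread(f"pics/low_{n}.png"); im=cv2.LUT(im,(255*(np.arange(256)/255)**.45).astype(np.uint8))
    o=draw(n,im,B,BY,bx,2.75)
    U=np.array([(20,-55,10),(150,-55,10),(150,55,10),(20,55,10),(20,55,5),(0,55,5),(0,-55,5),(20,-55,5)],float)@R.T+T
    cv2.polylines(o,[np.int32((proj(n,U)-[bx[0]-.5,bx[1]-.5])*2.75)],True,(255,255,255),1)
    ims.append(o[:357])
cv2.imwrite("pics/low2.png",cv2.hconcat(ims))
E
```

```text
scene 804 slope x,y [-0.008 -0.   ] top z at mid 9.5
 y edges [-56.9  52.4]  x [  3.7 150.8]
top 1261 slope x,y [0.003 0.008] top z at mid 10.4
 y edges [-53.9  54.5]  x [  2.3 150. ]
```

View pics/low2.png

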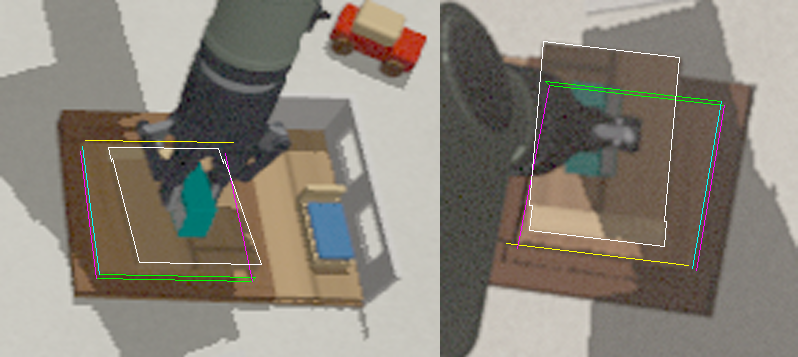

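The panel matches its predicted pose to about 1 mm, with slope error below 0.01. I descend until the floor is touched, lift slightly, slide in to touch the back wall, and back off 3 mm.

```bash
python3 - <<'E'
from h import *
def where(r):  # tongue tip bottom in bay frame
    Rp=r["eef_rot"]@F; p=r["eef_pos"]-Rp@np.array([85,0,GH+6]); return (Rz(BY).T@(p-B)).round(1)
print("z touch",ctrl.move_l(pose(-60,0,-6,.25)[0],vel=25,threshold=4)); r=st(); w=where(r); print(w); z0=w[2]
zc=np.clip(z0,-4,3)+2.0
ctrl.move_l(pose(-60,0,zc,.25)[0],vel=30); st("raised")
print("x touch",ctrl.move_l(pose(-94,0,zc,.25)[0],vel=25,threshold=6)); r=st(); print(where(r))
E
```

```text
z touch True
 11.13 [576.8 169.2  68.3] F [ 0.6 -0.6  4.3] M [0.02 0.21 0.07] w 25.2
[-59.7  -0.1  -0.4]
raised 11.4 [576.1 169.3  69.9] F [-0.3 -0.1 -0.6] M [ 0.02  0.19 -0.01] w 25.5
x touch True
 12.5 [548.7 173.   71.2] F [ 3.5  0.3 -0.5] M [-0.03 -0.44 -0.1 ] w 25.0
[-87.9  -0.    2.2]
```

The tongue is fully under the lip, with contact at the back wall where predicted. I back off, pivot flat about the tongue tip, press lightly and release.

```bash
python3 - <<'E'
from h import *
ctrl.move_l(pose(-84.5,0,1.5,.25)[0],vel=30); ctrl.hold(.1); st("in")
for t in(.19,.13,.07,.02):
    p,R=pose(-84.5,0,1.2,t); hit=ctrl.move_l(p,R,vel=30,threshold=12); st(f"{t} {hit}")
    if hit: break
else:
    p,R=pose(-84.5,0,0.,0); print(ctrl.move_l(p,R,vel=15,threshold=10)); st("flat")
    p,R=pose(-84.5,0,-2.,0); print(ctrl.move_l(p,R,vel=10,threshold=8)); st("press")
p,d=optics.grab_frame("top"); check("top",d,B+Rz(BY)@np.array([-84.5,0,0]),Rz(BY))
E
```

```text
in 12.92 [551.6 172.4  69.6] F [ 0.3 -0.3 -0.4] M [ 0.06  0.12 -0.01] w 25.4
0.19 False 13.27 [555.9 171.9  65.4] F [-0.6  0.9 -0.5] M [-0.02  0.12 -0.02] w 25.4
0.13 False 13.61 [558.9 171.6  60.8] F [ 0.1  0.7 -0.8] M [0.03 0.13 0.01] w 25.4
0.07 False 13.95 [561.8 171.2  56. ] F [-0.3  0.2 -1.4] M [-0.03  0.03  0.03] w 25.3
0.02 False 14.26 [564.  170.9  51.9] F [-0.6  0.1 -0.8] M [-0.02  0.09 -0.02] w 25.2
True
flat 14.52 [564.1 171.1  49.7] F [-1.9  0.1  4.4] M [-0.06 -0.09 -0.02] w 25.1
True
press 14.72 [564.2 171.1  49.8] F [-1.5 -0.7  4.3] M [-0.05 -0.14 -0.01] w 25.4
top 1144 slope x,y [-0.007  0.01 ] top z at mid 10.9
 y edges [-79.2  64.8]  x [ -2.7 171.8]
```

```bash
python3 - <<'E'
from h import *
ctrl.gripper_to(60); ctrl.hold(.2); r=st("open")
ctrl.move_l(r["eef_pos"]+[0,0,150],vel=120); ctrl.move_ptp(np.array([400.,-100,300]),Rz(0)@F); ctrl.hold(.3); st("away")
T=B+Rz(BY)@np.array([-85.,0,0]);ims=[]
for n,bx in(("scene",(390,150,550,280)),("top",(70,90,230,220))):
    p,d=optics.grab_frame(n); W=world(n,d); im=p[:,:,::-1].copy(); check(n,d,T,Rz(BY))
    hsv=cv2.cvtColor(im,cv2.COLOR_BGR2HSV); m=(hsv[...,0]>80)&(hsv[...,0]<100)&(hsv[...,1]>120); q=(W-B)@Rz(BY)
    m&=(abs(q[...,0])<70)&(abs(q[...,1])<60)&(q[...,2]>40); print(" counter",rect(q[m]),np.median(q[m][:,2]).round(1),m.sum())
    ims.append(draw(n,im,B,BY,bx,2.4))
h=min(i.shape[0] for i in ims); cv2.imwrite("pics/end.png",cv2.hconcat([i[:h] for i in ims]))
E
```

```text
open 15.41 [562.8 170.9  48.1] F [-0.7  0.2  0.6] M [-0.04 -0.04  0.02] w 60.2
away 18.37 [400.3 -99.5 299.7] F [-0.2 -0.5  0. ] M [-0.04 -0.01  0.02] w 60.1
scene 987 slope x,y [-0.002 -0.002] top z at mid 9.2
 y edges [-78.6  78.8]  x [ -6.3 172.9]
 counter (array([ 0.6, -1.9]), array([69.8, 27. ]), 0.2) 49.2 254
top 643 slope x,y [-0.001 -0.015] top z at mid 11.4
 y edges [-14.9  79.4]  x [  0.3 173.3]
 counter (array([-0.1,  0.7]), array([24.9, 70.5]), 89.1) 50.7 267
```

View pics/end.png

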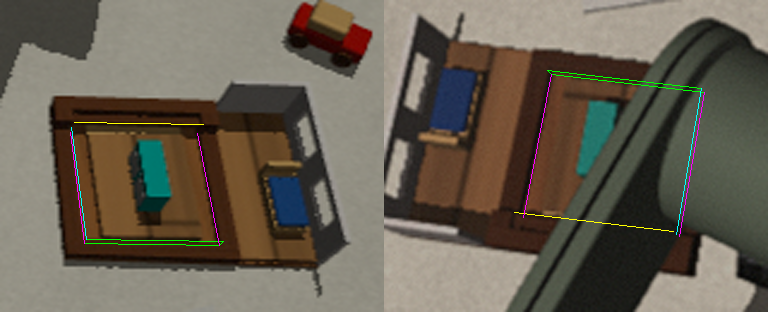

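The panel lies flat inside the frame: slope is about 0.002, the counter centre is within 2 mm of the bay's middle, and its top is 49–51 mm above the bay floor (50 expected). The tongue is hidden under the lip, and the robot is clear of everything.

```bash
python3 - <<'E'
from plant import ctrl
print(ctrl.finish_job())
E
```

```text
the job is handed in; nothing more can be done
None
```

The teal panel is fitted in the bay and the job is handed in, at about 18 s on the robot's clock. No verdict is reported, so the following are my own checks.

- **What I did:** I gripped the teal counter and carried the panel over the bay tilted 0.25 rad. I touched the bay floor, slid the tongue under the lip until it met the back wall, and backed off about 3.5 mm. I then pivoted the panel flat about the tongue tip, let go and moved clear.
- **Forces:** the readings I took during the fit stayed below about 5 N.
- **Final scene view:** slope is about 0.002 rad, and the counter centre is within 1 mm lengthwise and 2 mm sideways of the bay's middle. Direction is within 1°.
- **Height:** the counter top is 49.2 mm above the bay floor in the scene view and 50.7 mm in the top view (50 expected).
- **Disagreement:** the top view gave a sideways slope of -0.015 rad, but the arm was hiding part of the board there. That is still inside the 0.045 limit.
- **Not measured at the end:** I did not measure the orange panel's position after the fit. It was in place in the picture taken after the lift, and the panel was carried well above it.

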